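Seat a mortar prism in the length-measuring fixture

TASK

Without gripping or lifting it, push the long mortar prism across the plate until its long side lies flat against the dark fence; then push it endwise along the fence until its end meets the plain steel anvil block, so that it ends snug against both. Push gently with the fingers, never pinch it, and leave the dial gauge and all the other specimens and things untouched where they are.

Things in the scene. Friction and masses are not known exactly. Their poses are not given: they have to be found in the camera images.
- prism: the long grey mortar prism lying on the fixture's plate, 40 x 160 x 40 mm (long along its y), about 0.56 kg; origin at the centre of its underside, z up. Needs 4 to 10 N to slide. It starts clear of the fence (by at least 20 mm), up to about 30 degrees askew, and clear of both end pieces
- fixture: fixed aluminium plate, x -140 to +95 mm, y -265 to +265 mm, top 9 mm above the origin (on the bench), with a dark steel fence on its far side. x points from the open near side to the fence, y runs along it, z up. Fence face (towards -x) at x = +60 mm; fence 20 mm thick, y -175 to +175 mm, 22 mm high above the plate. Its place and yaw vary
- anvil: plain solid steel block fixed at one end of the fence, 46 (x) x 40 (y) x 50 mm high; origin at the centre of its underside, on the plate at fixture x = +40, y = +215 or -215 mm (the gauge has the other end); axes as the fixture. The face to meet is 20 mm from its origin, towards the middle: a seated prism has its origin 100 mm from the anvil's
- gauge: the dial gauge, delicate, fixed at the other end of the fence: a small grey block with a round steel dial facing up, 56 mm across and 54 mm high, and a thin spindle sticking out 35 mm each way along y from its origin, 22 mm up; origin at the centre of its underside, on the plate. Do not touch it with the robot or the prism
- half_prism: bystander: short broken half of a prism, 80 (x) x 40 (y) x 40 mm, lying on the plate near one near corner; origin at the centre of its underside
- cube: bystander: 50 mm mortar cube on the plate near the other near corner; origin at the centre of its underside
- core: bystander: upright mortar cylinder, 50 mm across, 100 mm high, on the bench to the left; origin at the centre of its underside
- bottle: bystander: white bottle 56 mm across, 130 mm high, on the bench to the right; origin at the centre of its underside
- beaker: bystander: clear beaker, 90 mm across, 110 mm high, on the bench to the left; origin at the centre of its underside
- brush: bystander: hand brush lying on the bench to the right; origin on its underside

How it is judged (in metres and radians):
On the way, in this order (a step that is already met when the one before it is completed fails the run):
1. the prism's long side lies flat against the fence, its end still clear of the anvil (x of prism in the frame of fixture between 0.0365 and 0.0435 m and angle between the y axis of prism and the y axis of fixture, either way round below 0.035 rad and horizontal distance between prism and anvil above 0.115 m), for 0.2 s.
2. the prism has been pushed along the fence to the anvil (x of prism in the frame of fixture between 0.0365 and 0.0435 m and angle between the y axis of prism and the y axis of fixture, either way round below 0.035 rad and horizontal distance between prism and anvil below 0.104 m), for 0.2 s.
At the end, for the whole second after the job is handed in: The prism lies flat on the plate at rest, its long side against the fence (gap at most 3.5 mm, within 2 degrees) and its end against the anvil (gap at most 4 mm) (all of step 2 and linear speed of prism below 0.01 m/s and z of prism in the frame of fixture below 0.013 m and angle between prism's own z axis and vertical below 0.05 rad); the robot touches nothing.
It fails at once if the prism is lifted off the plate or tipped (z of prism in the frame of fixture above 0.018 m or angle between prism's own z axis and vertical above 0.25 rad).
It fails at once if the prism is pinched or pushed hard (more than 38 N from the fingers) (contact force between the fingers and prism above 38 N).
It fails at once if the dial gauge is touched (contact force between gauge and anything else above 1 N).
It fails at once if another specimen or thing is moved (more than 8 mm) (distance of any of half_prism, cube, core, bottle, beaker, brush from where it was at the start of the episode above 0.008 m).
It also fails if it takes over 48 s, if anything falls off the work surface, if the arm or the gripper's body presses on something with over 40 N, if the wrist force passes 120 N, or if a joint passes its speed limit or range.

ROBOT

A 6-joint arm with a two-finger parallel gripper is mounted at the origin on the work surface. World frame = base frame: x ahead of the robot, y to its left, z up, the work surface at z = 0. Lengths are in mm, angles in rad, forces in N, time in s.
With the tool pointing down it reaches from about 350 to 775 mm from the base axis. Payload 7.3 kg.
Tool frame: the origin (TCP) lies at the very end of the fingers, on their centre line; the grasp point (between the pads) lies 19 mm behind it; z points along the fingers, y is the line along which they close (so a half turn about z gives the same grasp; the last joint's range is limited). The gripper opens to 92 mm and grips with 3 to 60 N. Pads are 19 mm wide; open, the fingers measure 130 mm over their backs; the gripper's body (75 mm by 190 mm) begins 47 mm behind the grasp point.
Start: joints at [1.038, 0.342, 1.524, -0, 1.275, -0.146], TCP at [198.031, 486.239, 226.741] pointing down, gripper open.
Joint ranges: [-2.53, 2.53], [-0.77, 2.02], [0.04, 2.7], [-1, 4.14], [0.28, 2.66], [-3.11, 3.11]. Speed limits (rad/s): [2.57, 2.57, 3.14, 3.14, 3.14, 3.14].

INTERFACE

Orientations are given as [roll, pitch, yaw] about the fixed x, y, z axes, in that order (R = Rz(yaw) Ry(pitch) Rx(roll)).
In Python, from plant import get_obs, optics, ticket, finder gives the robot as it stands.
- The arm moves only by the tool send_rows, never from a script. Its arguments are lists of equal length, an entry for each row: "offset": the shift along the tool's x, y, z scaled (see below), a list of three; "delta_rot": the turn, a rotation vector about the tool's x, y, z scaled (see below), a list of three. In form: {"offset": [[dx, dy, dz], ...], "delta_rot": [[rx, ry, rz], ...]}. A call has 1 to 8 rows; each row is the pose to reach, as a shift and turn from the pose commanded when the call began, along the tool's axes at that moment, turning the shorter way round; what a row does not reach only later rows make up. The controller multiplies each number of a shift by 120 mm and each number of a turn by 360 degrees. A row lasts 1/8 s, in which the tool goes at most 62.5 mm and 10.7 degrees, less where a joint would pass 70% of its speed; a pose out of reach is approached as far as the arm can. A call with a number of a shift or a turn outside -1 to 1 is refused whole. A call with a gripper value outside its range is refused whole. "grip" is the opening, from 0 (shut) to 1 (fully open), set as the call begins (left out, the last holds). The fingers move at their own pace and stop on an object; the grip force is fixed at half the most. Time passes only in rows, so rows that repeat a pose let the fingers close. It gives the time, the measured TCP pose, the force, the opening and the grip force at its end, in the units of the state.
- get_obs(): the state, without advancing time (a new reading comes with each control period).
- optics.capture(name): name is "scene" or "top" or "wrist"; returns the picture (400x640x3 uint8, red, green, blue); there is no depth.
- optics.get_calibration(name): a dict with "fx", "fy", "cx", "cy" (pixels), "world_from_camera" (4x4, takes a point from camera to world coordinates). Camera axes: x right, y down, z forward; pixel columns grow to the right and rows downward; lengths in mm; the calibration is good to about 2 mm. The wrist camera is an equidistant fisheye: a pixel r from the principal point sees the ray r / f radians off the axis. A picture is of the moment at which its call begins: read the wrist's pose just before it. get_calibration takes no time and is no camera call; for the wrist camera it gives the pose at the moment of the call.
- ticket.close_job(): hands the job in; it is judged then, once.
Trained networks look in the newest picture that a camera, given by its name, has taken for a name from the list of things; names that differ only in an ending like _2 or _b are one class to them, and where a whole thing is asked for, a point or a joint stands for the part that bears it (a point fixed in the world has none). Each returns a list of dicts, best first, with "confidence" (0 to 1); they miss things now and then, are a little off and sometimes report something else, mostly with a low value. They report only what shows in the picture. A call takes as long as a camera call.
- finder.boxes_of(target, camera): "box" ([left, top, right, bottom] in pixels, round what is visible of it).
- finder.silhouettes(target, camera): "region" (400x640 bool, what is visible of it) and "box" ([left, top, right, bottom] in pixels, round what is visible of it).
- finder.pinpoint(target, camera): "uv" ([column, row] in pixels: a listed point, or the origin of a listed thing).
The state is a dict: "time": time; "joint_positions": joint angles; "dq": joint speeds; "tau": joint torques, N m; "tool_pos": TCP position; "tcp_rot": TCP orientation; "contact_force": force on the tool from outside, world axes, zero at the start; "moment": the same for the moment, N m; "grip_width": finger opening in mm; "finger_force": force on a finger pad.
Only numpy, scipy, OpenCV 4.12 (cv2) and the standard library are available. Lean on these libraries where they do the work, as an engineer would, in place of code of your own. Each camera call takes 0.05 s, during which the arm holds its last target. There are 200 camera calls.

## Working session

There is one attempt and no reset: what is moved stays moved. The work goes in short steps, Python scripts to look and compute and a tool call to move; the robot and the scene stay as the last step left them, time stands still between calls to the robot, and variables do not carry over. Pictures are saved under pics/ and viewed, at most 10 in all, crops included, and the job is handed in when it is done.

Besides the shell and the picture viewer there is one more tool, called after "Emit:" by a JSON object that holds its "name" and its "arguments". send_rows: Moves the arm, as the interface text tells. Its arguments: {"type":"object","properties":{"offset":{"type":"array"},"delta_rot":{"type":"array"},"grip":{"type":"number"}},"required":["offset","delta_rot"]}

```bash
mkdir -p pics; ls; python3 - <<'E'
from plant import get_obs, optics, finder
import cv2,numpy as np
o=get_obs();print({k:np.round(v,3).tolist() for k,v in o.items()})
for n in("top","scene"):
    im=optics.capture(n);cv2.imwrite(f"pics/{n}0.png",im[:,:,::-1])
    c=optics.get_calibration(n);print(n,{k:np.round(v,4).tolist() for k,v in c.items()})
    for t in("prism","fixture","anvil","gauge","half_prism","cube"):
        r=finder.pinpoint(t,n);print(t,[(np.round(x['uv'],1).tolist(),round(x['confidence'],2)) for x in r[:2]])
E
```

```text
pics
{'time': 0.0, 'joint_positions': [1.038, 0.343, 1.525, -0.0, 1.275, -0.146], 'dq': [-0.001, -0.0, 0.001, 0.0, -0.003, -0.0], 'tau': [0.0, -43.125, -24.421, 0.072, 0.056, -0.0], 'tool_pos': [197.798, 485.854, 226.023], 'tcp_rot': [-3.14, -0.0, 2.755], 'contact_force': [0.081, -0.226, 1.037], 'moment': [0.017, -0.01, -0.028], 'finger_force': 0.0, 'grip_width': 91.659}
top {'fx': 422.1933, 'fy': 422.1933, 'cx': 313.1883, 'cy': 198.8401, 'world_from_camera': [[-0.0261, -0.9901, 0.1381, 331.195], [-0.9996, 0.0272, 0.0063, -22.375], [-0.01, -0.1378, -0.9904, 1223.2523], [0.0, 0.0, 0.0, 1.0]]}
prism [([298.4, 193.8], 0.9)]
fixture [([290.5, 179.2], 0.73), ([160.8, 166.1], 0.24)]
anvil [([218.4, 163.2], 0.88)]
gauge [([371.3, 156.9], 0.63)]
half_prism [([373.4, 201.1], 0.71), ([217.9, 164.0], 0.46)]
cube [([221.3, 204.9], 0.64)]
scene {'fx': 454.4985, 'fy': 454.4985, 'cx': 313.9514, 'cy': 200.357, 'world_from_camera': [[0.8296, 0.3711, -0.4172, 1033.4907], [0.5583, -0.5557, 0.616, -786.0459], [-0.0032, -0.744, -0.6682, 919.148], [0.0, 0.0, 0.0, 1.0]]}
prism [([324.1, 210.5], 0.77)]
fixture [([342.6, 221.7], 0.88)]
anvil [([385.7, 180.7], 0.72), ([372.4, 137.4], 0.6)]
gauge [([311.0, 268.7], 0.86)]
half_prism [([273.5, 253.5], 0.76)]
cube [([356.7, 167.0], 0.74)]
```

View pics/top0.png

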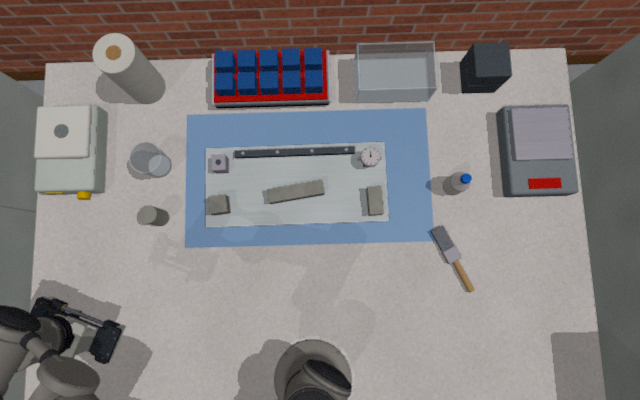

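View pics/scene0.png

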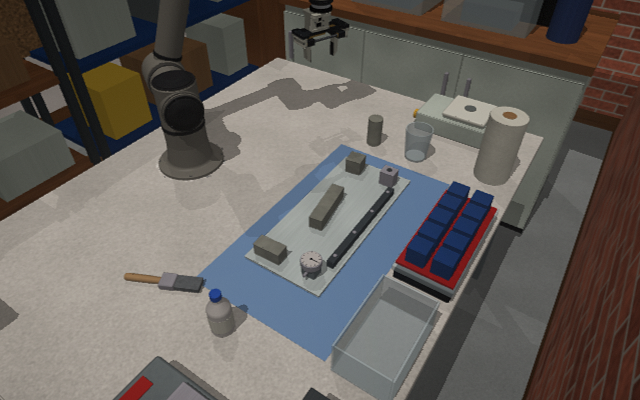

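The top view shows the anvil at left (219,163), the gauge at right (371,157) and the prism at about (295,191). The cube is at (217,205) and the half prism at (375,200). The scene view agrees. Next I'll fit the poses.

```bash
cat > h.py <<'E'
from plant import get_obs, optics, finder
import cv2,numpy as np
from scipy.optimize import minimize
def proj(P,c,wrist):
    T=np.linalg.inv(np.array(c['world_from_camera'])); q=P@T[:3,:3].T+T[:3,3]
    if wrist:
        r=np.hypot(q[:,0],q[:,1]);s=np.arctan2(r,q[:,2])/np.maximum(r,1e-9);xy=q[:,:2]*s[:,None]
    else: xy=q[:,:2]/q[:,2:]
    return xy*[c['fx'],c['fy']]+[c['cx'],c['cy']]
def box(x0,x1,y0,y1,z0,z1):
    t=np.linspace(0,1,9)
    V=np.array([[x,y,z] for x in(0,1) for y in(0,1) for z in(0,1)],float)
    E=[a+(b-a)*s for a in V for b in V if abs(a-b).sum()==1 for s in t]
    return np.array(E)*[x1-x0,y1-y0,z1-z0]+[x0,y0,z0]
PR=[box(-20,20,-80,80,9,49)]
FX=[box(-140,95,-265,265,0,9),box(60,80,-175,175,9,31)]
def place(B,p):
    c,s=np.cos(p[2]),np.sin(p[2]);return B@np.array([[c,s,0],[-s,c,0],[0,0,1]])+[p[0],p[1],0]
def mask(shapes,p,c,w):
    m=np.zeros((800,1280),np.uint8)
    for B in shapes:
        h=cv2.convexHull((proj(place(B,p),c,w)*2+.5).astype(np.float32))
        cv2.fillPoly(m,[np.round(h*16).astype(np.int32)],255,cv2.LINE_AA,4)
    return cv2.resize(m,(640,400),interpolation=cv2.INTER_AREA)/255.
def fit(shapes,obs,p0):
    def f(p):
        e=0
        for R,c,w in obs:
            m=mask(shapes,p,c,w);e+=1-np.minimum(m,R).sum()/np.maximum(m,R).sum()
        return e/len(obs)
    p0=np.array(p0,float);S=np.vstack([p0,p0+[15,0,0],p0+[0,15,0],p0+[0,0,.1]])
    r=minimize(f,p0,method='Nelder-Mead',options=dict(initial_simplex=S,xatol=.02,fatol=1e-5))
    return r.x,1-r.fun
def see(t,n):
    c=optics.get_calibration(n);optics.capture(n)
    s=finder.silhouettes(t,n)
    return (s[0]['region'].astype(float),c,n=='wrist') if s else None
def ground(uv,c,z):
    T=np.array(c['world_from_camera']);d=T[:3,:3]@[(uv[0]-c['cx'])/c['fx'],(uv[1]-c['cy'])/c['fy'],1]
    return (T[:3,3]+d*(z-T[2,3])/d[2])[:2]
def rel(p,F):
    d=np.array(p[:2])-F[:2];c,s=np.cos(F[2]),np.sin(F[2]);a=(p[2]-F[2]+np.pi/2)%np.pi-np.pi/2
    return np.round([c*d[0]+s*d[1],-s*d[0]+c*d[1],a],3)
E
python3 - <<'E'
from h import *
ct,cs=[optics.get_calibration(n) for n in("top","scene")]
pts={'fix':((290.5,179.2),(342.6,221.7),0),'anv':((218.4,163.2),(385.7,180.7),9),'gau':((371.3,156.9),(311,268.7),9),'pri':((298.4,193.8),(324.1,210.5),9)}
for k,(a,b,z) in pts.items(): print(k,ground(a,ct,z).round(1),ground(b,cs,z).round(1))
f=[see('fixture',n) for n in("top","scene")];p=[see('prism',n) for n in("top","scene")]
g=ground((290.5,179.2),ct,0);q=ground((298.4,193.8),ct,9)
for o in(f,f[:1],f[1:]): print('fix',fit(FX,o,[*g,0.]))
for o in(p,p[:1],p[1:]): print('pri',fit(PR,o,[*q,-.15]))
print(get_obs()['time'])
E
```

```text
fix [562.   50.7] [579.4  30.8]
anv [614.1 261.6] [601.3 255.1]
gau [ 620.2 -188.8] [ 605.6 -169.1]
pri [516.4  27.9] [514.7  32.6]
fix (array([5.70107871e+02, 3.54804026e+01, 1.01898092e-02]), np.float64(0.779520053024184))
fix (array([5.69844472e+02, 3.56333102e+01, 7.58892739e-03]), np.float64(0.8013250091510242))
fix (array([5.69291380e+02, 3.51615259e+01, 1.10042822e-02]), np.float64(0.75774912081683))
pri (array([5.20603793e+02, 3.38932616e+01, 1.47356948e-01]), np.float64(0.9269318034031446))
pri (array([5.20269848e+02, 3.28203708e+01, 1.49037163e-01]), np.float64(0.9126505401461061))
pri (array([5.20881238e+02, 3.39123553e+01, 1.56480150e-01]), np.float64(0.9446929314847611))
1.1
```

Emit:
{"name": "send_rows", "arguments": {"offset": [[-0.28,-0.22,0],[-0.57,-0.45,0],[-0.85,-0.67,0]], "delta_rot": [[0,0,0],[0,0,0],[0,0,0]]}}

```text
time: 1.48
tool_pos: [262.6, 372.2, 226.8]
tcp_rot: [3.141, 0.0, 2.755]
contact_force: [0.4, 0.1, 0.1]
grip_width: 91.8
finger_force: 0.0
```

Emit:
{"name": "send_rows", "arguments": {"offset": [[-0.28,-0.22,0],[-0.57,-0.45,0],[-0.85,-0.67,0]], "delta_rot": [[0,0,0],[0,0,0],[0,0,0]]}}

```text
time: 1.85
tool_pos: [326.9, 259.1, 226.9]
tcp_rot: [3.141, 0.0, 2.755]
contact_force: [-0.6, 0.6, 0.2]
grip_width: 91.9
finger_force: 0.0
```

Emit:
{"name": "send_rows", "arguments": {"offset": [[-0.28,-0.22,0],[-0.57,-0.45,0],[-0.85,-0.67,0]], "delta_rot": [[0,0,0],[0,0,0],[0,0,0]]}}

```text
time: 2.22
tool_pos: [391.1, 146.1, 226.9]
tcp_rot: [3.141, 0.001, 2.755]
contact_force: [1.6, -0.0, 0.8]
grip_width: 91.6
finger_force: 0.0
```

Emit:
{"name": "send_rows", "arguments": {"offset": [[-0.28,-0.22,0],[-0.57,-0.45,0],[-0.85,-0.67,0],[-0.85,-0.67,0],[-0.85,-0.67,0]], "delta_rot": [[0,0,-0.02],[0,0,-0.042],[0,0,-0.063],[0,0,-0.063],[0,0,-0.063]]}}

```text
time: 2.85
tool_pos: [454.2, 34.8, 226.6]
tcp_rot: [3.141, -0.001, -3.134]
contact_force: [-0.1, 0.0, -1.0]
grip_width: 91.8
finger_force: 0.0
```

```bash
python3 - <<'E'
from h import *
o=get_obs();print(o['time'],o['tool_pos'].round(1) if hasattr(o['tool_pos'],'round') else o['tool_pos'],o['tcp_rot'],o['contact_force'])
c=optics.get_calibration('wrist');print({k:np.round(v,3).tolist() for k,v in c.items()})
p=see('prism','wrist');im=optics.capture('wrist')
if p: print('pri',fit(PR,[p],[520.6,33.9,.15]))
def draw(P):
    for a in proj(P,c,True): cv2.circle(im,(int(a[0]),int(a[1])),1,(255,0,0),-1)
t=np.linspace(-1,1,60)[:,None]
F=[570,35.4,.01]
for B in FX: draw(place(B,F))
cv2.imwrite('pics/w1.png',im[:,:,::-1])
E
```

```text
2.85 [454.2  34.8 226.6] [ 3.14106747e+00 -6.50898986e-04 -3.13431371e+00] [-0.07773947  0.0022731  -1.03796406]
{'fx': 309.707, 'fy': 309.707, 'cx': 323.172, 'cy': 196.558, 'world_from_camera': [[-0.007, 0.962, 0.272, 381.095], [1.0, 0.006, 0.003, 33.206], [0.001, 0.272, -0.962, 384.142], [0.0, 0.0, 0.0, 1.0]]}
pri (array([5.19549290e+02, 3.32608193e+01, 1.47258754e-01]), np.float64(0.9492848275862069))
```

View pics/w1.png

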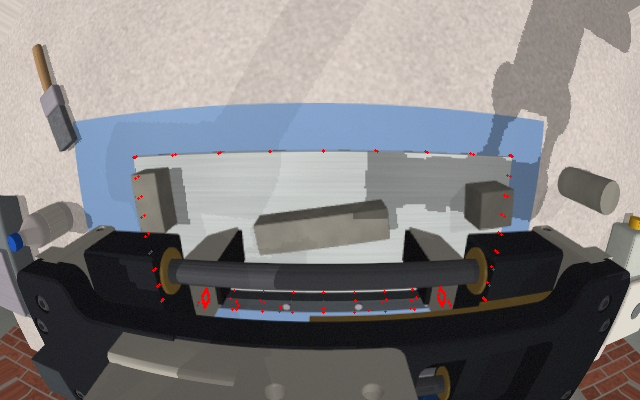

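The projected fixture outline (red) lies on the plate's corners at (133,156) and (511,155), so the fixture pose is (570, 35.4, 0.01). The prism is at about (519.5, 33.3, 0.147). I'll descend on the near side with the fingers open and push with both.

Emit:
{"name": "send_rows", "arguments": {"offset": [[0,0,0.4],[0,0,0.8],[0,0,0.95],[0,0,0.95]], "delta_rot": [[0,0,0],[0,0,0],[0,0,0],[0,0,0]]}}

```text
time: 3.5
tool_pos: [453.5, 35.3, 111.8]
tcp_rot: [3.141, -0.003, -3.132]
contact_force: [1.5, -0.0, 0.3]
grip_width: 91.5
finger_force: 0.0
```

Emit:
{"name": "send_rows", "arguments": {"offset": [[0,0,0.3],[0,0,0.6],[0,0,0.74],[0,0,0.74],[0,0,0.74]], "delta_rot": [[0,0,0],[0,0,0],[0,0,0],[0,0,0],[0,0,0]]}}

```text
time: 4.12
tool_pos: [455.6, 34.7, 25.2]
tcp_rot: [-3.141, 0.003, -3.132]
contact_force: [0.1, -0.4, 0.1]
grip_width: 91.8
finger_force: 0.0
```

Emit:
{"name": "send_rows", "arguments": {"offset": [[-0.06,0,0],[-0.12,0,0],[-0.17,0,0],[-0.22,0,0],[-0.26,0,0],[-0.3,0,0],[-0.34,0,0],[-0.38,0,0]], "delta_rot": [[0,0,0],[0,0,0],[0,0,0],[0,0,0],[0,0,0],[0,0,0],[0,0,0],[0,0,0]]}}

```text
time: 5.12
tool_pos: [500.0, 34.9, 23.8]
tcp_rot: [3.141, -0.001, -3.133]
contact_force: [-2.7, 0.0, 1.8]
grip_width: 91.5
finger_force: 1.5
```

Emit:
{"name": "send_rows", "arguments": {"offset": [[-0.04,0,0],[-0.08,0,0],[-0.12,0,0],[-0.16,0,0],[-0.2,0,0],[-0.24,0,0],[-0.28,0,0],[-0.32,0,0]], "delta_rot": [[0,0,0],[0,0,0],[0,0,0],[0,0,0],[0,0,0],[0,0,0],[0,0,0],[0,0,0]]}}

```text
time: 6.12
tool_pos: [538.9, 35.3, 23.9]
tcp_rot: [3.142, 0.0, -3.133]
contact_force: [-1.5, 0.1, -0.2]
grip_width: 91.7
finger_force: 0.9
```

Emit:
{"name": "send_rows", "arguments": {"offset": [[-0.04,0,0],[-0.08,0,0],[-0.12,0,0],[-0.16,0,0],[-0.19,0,0],[-0.22,0,0],[-0.25,0,0],[-0.27,0,0]], "delta_rot": [[0,0,0],[0,0,0],[0,0,0],[0,0,0],[0,0,0],[0,0,0],[0,0,0],[0,0,0]]}}

```text
time: 7.12
tool_pos: [571.2, 35.6, 23.9]
tcp_rot: [3.142, 0.0, -3.133]
contact_force: [-2.5, -0.4, -0.6]
grip_width: 91.9
finger_force: 1.2
```

```bash
cat > look.py <<'E'
from h import *
F=[570,35.4,.01]
o=get_obs();t=np.array(o['tool_pos'])
print(round(o['time'],2),t.round(1),'tool in fixture',rel([t[0],t[1],o['tcp_rot'][2]],F),np.round(o['contact_force'],1))
ob=[x for x in (see('prism',n) for n in("top","scene")) if x]
for q in [ob]+[[x] for x in ob]:
    p,s=fit(PR,q,[t[0]+15,t[1],.01]);print('prism rel',rel(p,F),p.round(2),round(s,3))
E
python3 look.py
```

```text
7.12 [571.2  35.6  23.9] tool in fixture [ 1.231e+00  1.460e-01 -1.000e-03] [-2.5 -0.4 -0.6]
prism rel [ 3.1154e+01 -9.0300e-01  2.7000e-02] [6.0116e+02 3.4810e+01 4.0000e-02] 0.869
prism rel [ 3.1154e+01 -9.0300e-01  2.7000e-02] [6.0116e+02 3.4810e+01 4.0000e-02] 0.869
```

Emit:
{"name": "send_rows", "arguments": {"offset": [[-0.02,0,0],[-0.035,0,0],[-0.05,0,0],[-0.06,0,0]], "delta_rot": [[0,0,0],[0,0,0],[0,0,0],[0,0,0]]}}

```text
time: 7.82
tool_pos: [578.1, 35.6, 24.0]
tcp_rot: [3.142, -0.0, -3.133]
contact_force: [-7.6, -0.2, 4.9]
grip_width: 92.0
finger_force: 3.7
```

Emit:
{"name": "send_rows", "arguments": {"offset": [[-0.01,0,0],[-0.015,0,0]], "delta_rot": [[0,0,0],[0,0,0]]}}

```text
time: 8.07
tool_pos: [578.0, 35.7, 23.7]
tcp_rot: [3.141, -0.004, -3.133]
contact_force: [-11.9, -0.6, 8.0]
grip_width: 91.9
finger_force: 5.5
```

Emit:
{"name": "send_rows", "arguments": {"offset": [[-0.01,0,0],[-0.015,0,0],[-0.015,0,0]], "delta_rot": [[0,0,0],[0,0,0],[0,0,0]]}}

```text
time: 8.45
tool_pos: [578.0, 35.7, 23.7]
tcp_rot: [3.141, -0.008, -3.132]
contact_force: [-16.5, -1.1, 11.7]
grip_width: 91.5
finger_force: 8.1
```

```bash
python3 look.py
```

```text
8.45 [578.   35.7  23.7] tool in fixture [ 7.982e+00  1.990e-01 -1.000e-03] [-16.5  -1.1  11.7]
prism rel [ 3.6845e+01 -3.4240e+00  3.0000e-03] [6.0688e+02 3.2340e+01 1.0000e-02] 0.776
prism rel [ 3.6845e+01 -3.4240e+00  3.0000e-03] [6.0688e+02 3.2340e+01 1.0000e-02] 0.776
```

Emit:
{"name": "send_rows", "arguments": {"offset": [[0.1,0,0],[0.25,0,0],[0.25,0,-0.3],[0.25,0,-0.7],[0.25,0,-0.85],[0.25,0,-0.85]], "delta_rot": [[0,0,0],[0,0,0],[0,0,0],[0,0,0],[0,0,0],[0,0,0]]}}

```text
time: 9.4
tool_pos: [553.3, 35.3, 127.4]
tcp_rot: [-3.141, 0.005, -3.133]
contact_force: [-0.0, 0.3, -0.1]
grip_width: 91.8
finger_force: 0.0
```

Emit:
{"name": "send_rows", "arguments": {"offset": [[-0.15,-0.35,0],[-0.3,-0.7,0],[-0.46,-0.97,0],[-0.46,-0.97,0],[-0.46,-0.97,0]], "delta_rot": [[0,0,0],[0,0,0],[0,0,0],[0,0,0],[0,0,0]], "grip": 0}}

```text
time: 10.02
tool_pos: [607.2, -79.9, 124.5]
tcp_rot: [3.141, -0.002, -3.133]
contact_force: [-0.4, 0.8, -0.5]
grip_width: 46.3
finger_force: 0.0
```

```bash
python3 look.py; python3 - <<'E'
from h import *
F=[570,35.4,.01];c=optics.get_calibration('wrist');p=see('prism','wrist');im=optics.capture('wrist')
if p:
    q,s=fit(PR,[p],[607,33,.01]);print('wrist',rel(q,F),s)
cv2.imwrite('pics/w2.png',im[:,:,::-1])
E
```

```text
10.03 [607.2 -79.9 124.5] tool in fixture [ 3.60290e+01 -1.15659e+02 -1.00000e-03] [-0.4  0.8 -0.5]
prism rel [ 3.8628e+01 -2.7080e+00  1.5000e-02] [6.0865e+02 3.3080e+01 2.0000e-02] 0.618
prism rel [  51.028 -115.809    0.   ] [ 6.2218e+02 -7.9890e+01  1.0000e-02] 0.0
prism rel [ 3.794e+01 -3.126e+00  3.000e-03] [6.0797e+02 3.2650e+01 1.0000e-02] 0.797
wrist [ 3.9017e+01 -4.0640e+00 -1.0000e-02] 0.9682780953500971
```

View pics/w2.png

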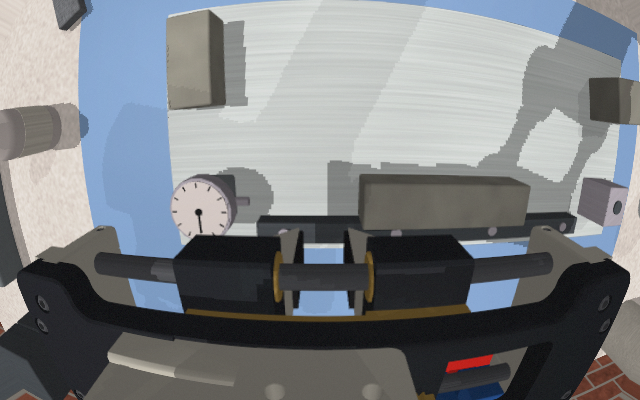

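The prism is flat on the fence, with its gauge-side end at about column 360. The gauge spindle tip is at about column 248, and the fingers are over the gap between them. I'll finish closing the fingers, then descend.

Emit:
{"name": "send_rows", "arguments": {"offset": [[-0.015,0,0],[-0.015,0,0],[-0.015,0,0],[-0.015,0,0],[-0.015,0,0],[-0.015,0,0]], "delta_rot": [[0,0,0],[0,0,0],[0,0,0],[0,0,0],[0,0,0],[0,0,0]], "grip": 0}}

```text
time: 11.12
tool_pos: [609.8, -80.5, 125.9]
tcp_rot: [3.141, 0.0, -3.133]
contact_force: [-0.4, -0.3, -0.7]
grip_width: 0.2
finger_force: 0.0
```

Emit:
{"name": "send_rows", "arguments": {"offset": [[0,0,0.3],[0,0,0.6],[0,0,0.8],[0,0,0.83],[0,0,0.83]], "delta_rot": [[0,0,0],[0,0,0],[0,0,0],[0,0,0],[0,0,0]]}}

```text
time: 11.75
tool_pos: [610.3, -80.6, 27.0]
tcp_rot: [-3.141, 0.001, -3.133]
contact_force: [-0.1, -0.2, 0.6]
grip_width: 0.3
finger_force: 0.0
```

Emit:
{"name": "send_rows", "arguments": {"offset": [[0,0.04,0],[0,0.08,0],[0,0.11,0],[0,0.14,0],[0,0.17,0],[0,0.2,0],[0,0.23,0],[0,0.26,0]], "delta_rot": [[0,0,0],[0,0,0],[0,0,0],[0,0,0],[0,0,0],[0,0,0],[0,0,0],[0,0,0]]}}

```text
time: 12.75
tool_pos: [609.7, -49.5, 26.6]
tcp_rot: [-3.141, 0.001, -3.133]
contact_force: [-1.1, -4.8, 3.1]
grip_width: 0.4
finger_force: 2.7
```

Emit:
{"name": "send_rows", "arguments": {"offset": [[0,0.04,0],[0,0.08,0],[0,0.12,0],[0,0.16,0],[0,0.2,0],[0,0.24,0],[0,0.28,0],[0,0.32,0]], "delta_rot": [[0,0,0],[0,0,0],[0,0,0],[0,0,0],[0,0,0],[0,0,0],[0,0,0],[0,0,0]]}}

```text
time: 13.75
tool_pos: [609.4, -11.0, 26.6]
tcp_rot: [-3.141, 0.001, -3.133]
contact_force: [-0.2, -5.6, 3.4]
grip_width: 0.7
finger_force: 2.6
```

```bash
cat > wl.py <<'E'
from h import *
F=[570,35.4,.01];t=np.array(get_obs()['tool_pos'])
for n in('wrist','scene'):
    p=see('prism',n)
    if p:
        q,s=fit(PR,[p],[607,t[1]+100,.01]);print(n,'rel',rel(q,F),round(s,3))
print(get_obs()['time'],rel([t[0],t[1],0],F))
E
python3 wl.py
```

```text
wrist rel [ 3.8665e+01  5.0041e+01 -2.1000e-02] 0.476
scene rel [46.758 64.453  0.213] 0.304
13.95 [ 3.8921e+01 -4.6761e+01 -1.0000e-02]
```

Emit:
{"name": "send_rows", "arguments": {"offset": [[0,0.05,0],[0,0.1,0],[0,0.15,0],[0,0.2,0],[0,0.25,0],[0,0.3,0],[0,0.35,0],[0,0.4,0]], "delta_rot": [[0,0,0],[0,0,0],[0,0,0],[0,0,0],[0,0,0],[0,0,0],[0,0,0],[0,0,0]]}}

```text
time: 14.95
tool_pos: [608.6, 37.6, 26.2]
tcp_rot: [3.141, -0.0, -3.133]
contact_force: [-0.6, -2.7, 0.3]
grip_width: 0.4
finger_force: 1.1
```

Emit:
{"name": "send_rows", "arguments": {"offset": [[0,0.02,0],[0,0.04,0],[0,0.06,0],[0,0.07,0]], "delta_rot": [[0,0,0],[0,0,0],[0,0,0],[0,0,0]]}}

```text
time: 15.45
tool_pos: [608.6, 45.6, 26.3]
tcp_rot: [3.141, -0.0, -3.133]
contact_force: [-0.3, -1.9, -1.1]
grip_width: 0.4
finger_force: 0.9
```

Emit:
{"name": "send_rows", "arguments": {"offset": [[0,0.015,0],[0,0.03,0],[0,0.03,0]], "delta_rot": [[0,0,0],[0,0,0],[0,0,0]]}}

```text
time: 15.82
tool_pos: [608.7, 49.4, 26.4]
tcp_rot: [3.141, 0.0, -3.132]
contact_force: [-0.6, -0.8, -0.6]
grip_width: 0.5
finger_force: 0.3
```

Emit:
{"name": "send_rows", "arguments": {"offset": [[0,0.01,0],[0,0.02,0],[0,0.02,0]], "delta_rot": [[0,0,0],[0,0,0],[0,0,0]]}}

```text
time: 16.2
tool_pos: [608.7, 51.6, 26.4]
tcp_rot: [3.141, 0.0, -3.132]
contact_force: [0.0, -1.8, -0.4]
grip_width: 0.4
finger_force: 0.7
```

Emit:
{"name": "send_rows", "arguments": {"offset": [[0,0.01,0],[0,0.02,0]], "delta_rot": [[0,0,0],[0,0,0]]}}

```text
time: 16.45
tool_pos: [608.7, 52.9, 26.4]
tcp_rot: [-3.14, 0.0, -3.132]
contact_force: [-1.2, -9.6, -0.6]
grip_width: 0.6
finger_force: 4.7
```

```bash
python3 wl.py;python3 - <<'E'
from h import *
cv2.imwrite('pics/w3.png',optics.capture('wrist')[:,:,::-1])
s=optics.capture('scene')[120:300,260:440];cv2.imwrite('pics/s3.png',cv2.resize(s,None,fx=3,fy=3)[:,:,::-1])
E
```

```text
wrist rel [ 3.86580e+01  1.14175e+02 -8.00000e-03] 0.491
scene rel [ 50.361 120.622   0.185] 0.319
16.65 [ 3.8845e+01  1.7146e+01 -1.0000e-02]
```

View pics/w3.png

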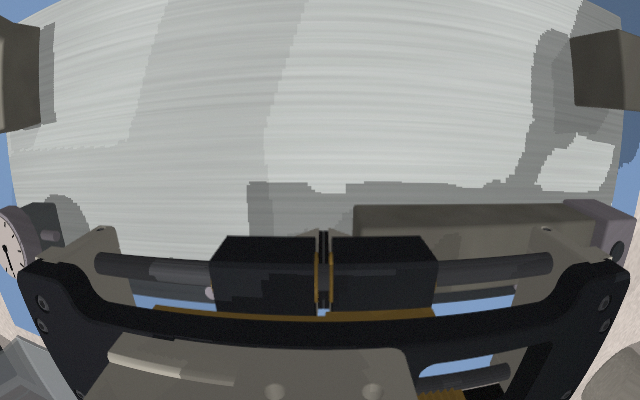

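View pics/s3.png

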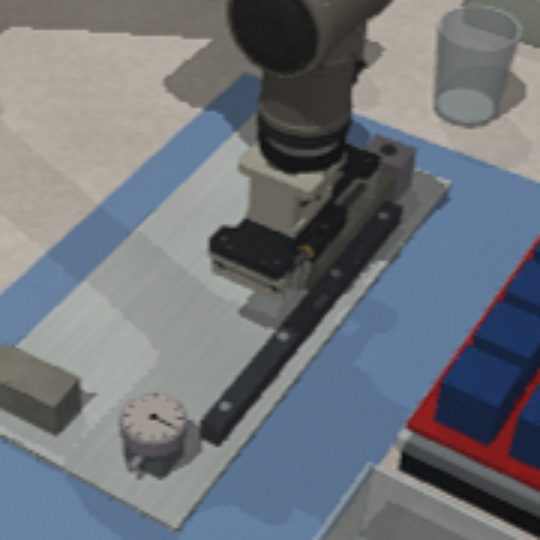

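The prism's far end meets the anvil at about (590,235) in the wrist view, and the force has started to rise. I'll press slightly more to confirm.

Emit:
{"name": "send_rows", "arguments": {"offset": [[0,0.01,0],[0,0.02,0],[0,0.025,0],[0,0.025,0]], "delta_rot": [[0,0,0],[0,0,0],[0,0,0],[0,0,0]]}}

```text
time: 17.25
tool_pos: [608.7, 53.0, 26.4]
tcp_rot: [-3.137, -0.0, -3.133]
contact_force: [-0.6, -17.1, 0.3]
grip_width: 0.2
finger_force: 8.9
```

It has stalled against the anvil. I'll back off, lift and check.

Emit:
{"name": "send_rows", "arguments": {"offset": [[0,-0.1,0],[0,-0.25,0],[0,-0.3,-0.2],[0,-0.3,-0.6],[0,-0.3,-0.9],[0,-0.3,-0.9]], "delta_rot": [[0,0,0],[0,0,0],[0,0,0],[0,0,0],[0,0,0],[0,0,0]]}}

```text
time: 18.0
tool_pos: [610.8, 20.4, 137.8]
tcp_rot: [-3.141, 0.007, -3.133]
contact_force: [-0.5, 0.1, 0.1]
grip_width: 0.1
finger_force: 0.0
```

Emit:
{"name": "send_rows", "arguments": {"offset": [[0.3,0,-0.2],[0.6,0,-0.5],[0.9,0,-0.7],[1,0,-0.7],[1,0,-0.7]], "delta_rot": [[0,0,0],[0,0,0],[0,0,0],[0,0,0],[0,0,0]]}}

```text
time: 18.62
tool_pos: [488.5, 19.8, 217.3]
tcp_rot: [3.141, -0.001, -3.133]
contact_force: [0.1, -0.2, -0.2]
grip_width: 0.8
finger_force: 0.0
```

```bash
python3 wl.py;python3 - <<'E'
from h import *
F=[570,35.4,.01]
o=see('prism','top')
if o: print('top',rel(fit(PR,[o],[607,150,.01])[0],F))
s=optics.capture('scene')[120:240,310:450];cv2.imwrite('pics/s4.png',cv2.resize(s,None,fx=5,fy=5,interpolation=2)[:,:,::-1])
cv2.imwrite('pics/w4.png',optics.capture('wrist')[:,:,::-1])
E
```

```text
wrist rel [ 54.828 204.13   -0.657] 0.185
scene rel [3.92880e+01 1.15861e+02 2.30000e-02] 0.812
18.825 [-8.1699e+01 -1.4832e+01 -1.0000e-02]
top [3.94810e+01 1.22656e+02 1.00000e-03]
```

View pics/s4.png

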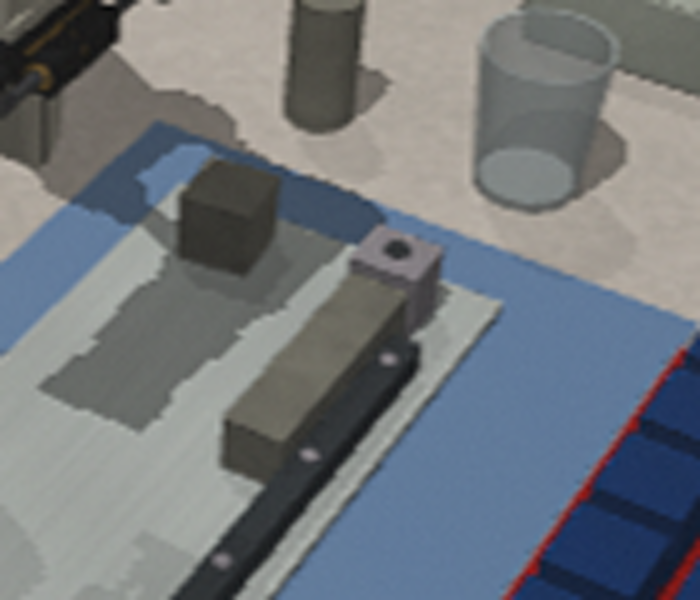

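View pics/w4.png

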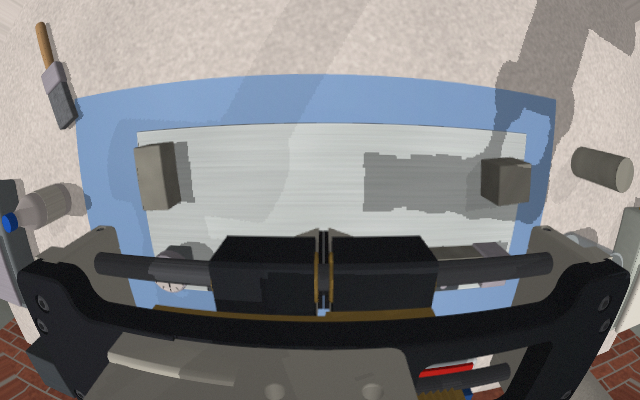

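It looks seated on both faces. I'll give one light confirming press against the fence with open fingers.

Emit:
{"name": "send_rows", "arguments": {"offset": [[-0.2,0.35,0.1],[-0.4,0.7,0.3],[-0.57,1,0.6],[-0.57,1,0.7],[-0.57,1,0.7],[-0.57,1,0.7],[-0.57,1,0.7]], "delta_rot": [[0,0,0],[0,0,0],[0,0,0],[0,0,0],[0,0,0],[0,0,0],[0,0,0]], "grip": 1}}

```text
time: 19.9
tool_pos: [556.7, 139.7, 135.8]
tcp_rot: [3.141, 0.002, -3.134]
contact_force: [-1.0, -0.7, -0.3]
grip_width: 65.8
finger_force: 0.0
```

```bash
python3 - <<'E'
from h import *
F=[570,35.4,.01];o=get_obs();print(o['time'],o['tool_pos'],o['grip_width'])
p=see('prism','wrist');q,s=fit(PR,[p],[607,150,.01]);print(rel(q,F),q,s)
E
```

```text
19.9 [556.73561393 139.66863484 135.75878109] 65.77210636078435
[ 3.61110e+01  1.15776e+02 -3.50000e-02] [ 6.04951296e+02  1.51531708e+02 -2.54958223e-02] 0.5444709471814758
```

Emit:
{"name": "send_rows", "arguments": {"offset": [[0,0,0],[0,0,0],[0,0,0],[0,0,0.3],[0,0,0.6],[0,0,0.85],[0,0,0.91],[0,0,0.91]], "delta_rot": [[0,0,0],[0,0,0],[0,0,0],[0,0,0],[0,0,0],[0,0,0],[0,0,0],[0,0,0]]}}

```text
time: 21.0
tool_pos: [556.5, 140.5, 25.4]
tcp_rot: [3.142, 0.0, -3.133]
contact_force: [-0.5, -0.6, -0.2]
grip_width: 91.7
finger_force: 0.0
```

Emit:
{"name": "send_rows", "arguments": {"offset": [[-0.04,0,0],[-0.08,0,0],[-0.11,0,0],[-0.13,0,0],[-0.15,0,0],[-0.16,0,0]], "delta_rot": [[0,0,0],[0,0,0],[0,0,0],[0,0,0],[0,0,0],[0,0,0]]}}

```text
time: 21.75
tool_pos: [575.5, 140.6, 25.1]
tcp_rot: [3.142, -0.0, -3.133]
contact_force: [-0.1, 1.3, -0.6]
grip_width: 92.1
finger_force: 0.0
```

Emit:
{"name": "send_rows", "arguments": {"offset": [[-0.01,0,0],[-0.02,0,0],[-0.03,0,0]], "delta_rot": [[0,0,0],[0,0,0],[0,0,0]]}}

```text
time: 22.12
tool_pos: [577.1, 140.6, 24.9]
tcp_rot: [-3.141, -0.004, -3.133]
contact_force: [-8.1, -0.4, 7.3]
grip_width: 91.8
finger_force: 4.6
```

Emit:
{"name": "send_rows", "arguments": {"offset": [[-0.01,0,0],[-0.015,0,0],[-0.015,0,0]], "delta_rot": [[0,0,0],[0,0,0],[0,0,0]]}}

```text
time: 22.5
tool_pos: [577.1, 140.6, 25.0]
tcp_rot: [-3.141, -0.008, -3.133]
contact_force: [-13.5, -1.1, 9.8]
grip_width: 91.9
finger_force: 6.6
```

Contact stalled at exactly the predicted x of 577, so the prism is flush. Now I'll retract and hand in.

Emit:
{"name": "send_rows", "arguments": {"offset": [[0.08,0,0],[0.2,0,0],[0.25,0,-0.2],[0.25,0,-0.6],[0.25,0,-0.95],[0.25,0,-0.95],[0.25,0,-0.95]], "delta_rot": [[0,0,0],[0,0,0],[0,0,0],[0,0,0],[0,0,0],[0,0,0],[0,0,0]]}}

```text
time: 23.38
tool_pos: [550.5, 140.3, 138.6]
tcp_rot: [3.142, -0.0, -3.133]
contact_force: [-0.3, 0.2, -0.3]
grip_width: 91.8
finger_force: 0.0
```

```bash
python3 -c "
from plant import ticket;print(ticket.close_job())"
```

```text
the job is handed in; nothing more can be done
None
```

I pushed the prism flat against the fence and then along it until it met the anvil, where force stalls showed it snug on both faces (wrist force at most about 17 N in the readings); I handed the job in at about 23 s with the arm clear, and no verdict was returned.

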